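Slide the balloon pump along the tier to the ring stand's end

ROBOT

A 6-joint arm with a two-finger parallel gripper is mounted at the origin on the work surface. World frame = base frame: x ahead of the robot, y to its left, z up, the work surface at z = 0. Lengths are in m, angles in rad, forces in N, time in s.
With the tool pointing down it reaches from about 0.425 to 0.95 m from the base axis. Payload 3.5 kg.
Tool frame: the origin (TCP) lies between the finger pads; the fingertips stand 14 mm ahead of it and the grasp point (between the pads) lies 5 mm behind it; z points along the fingers, y is the direction in which the jaws open and shut (so a half turn about z gives the same grasp; the last joint's range is limited). The gripper opens to 85 mm and grips with 20 to 120 N. Pads are 22 mm wide; open, the fingers measure 114 mm over their backs; the gripper's body (76 mm by 85 mm) begins 54 mm behind the grasp point. The pads swing forward as they close: fully open they stand 13 mm farther back than shut.
Start: joints at [0.984, 0.286, 1.577, -0, 1.279, -0.15], TCP at [0.286, 0.612, 0.245] pointing down, gripper open.
Joint ranges: [-2.77, 2.77], [-0.9, 2.22], [0.21, 2.48], [-1.53, 4.67], [0.24, 2.81], [-2.84, 2.84]. Speed limits (rad/s): [2.79, 2.79, 3.14, 3.14, 3.14, 3.14].

INTERFACE

Orientations are given as a unit quaternion [x, y, z, w].
In Python, from plant import ctrl gives the robot as it stands. The module is installed in compiled form; this text tells all that it offers.
- The arm moves only by the tool servo_tool, never from a script. Its argument "increments" is text: rows parted by semicolons, each of 7 numbers parted by spaces: the turn, a rotation vector about the tool's x, y, z in rad, then the shift along the tool's x, y, z in cm, then the finger opening in cm, from 0 to 8.54. In form: ax ay az dx dy dz claw; .... A call has 1 to 10 rows; each row is the pose to reach, as a shift and turn from the pose commanded when the call began, along the tool's axes at that moment; what a row does not reach only later rows make up. A row lasts 1/12 s, in which the tool goes at most 41.7 mm and 7.16 degrees, less where a joint would pass 70% of its speed; a pose out of reach is approached as far as the arm can. A call with a gripper value outside its range is refused whole. The fingers move at their own pace and stop on an object; "grip_force" is the grip in N (left out, the last holds). Time passes only in rows, so rows that repeat a pose let the fingers close. It gives the time, the measured TCP pose, the force and the opening at its end, in the units of the state.
- ctrl.get_state(): the state, without advancing time (a new reading comes with each control period).
- ctrl.read_camera(name): name is "scene" or "top" or "wrist"; returns (picture, depth): 400x640x3 uint8, red, green, blue; 400x640 float32, m along the optical axis (not along the pixel's ray), 0 where there is no reading.
- ctrl.camera_info(name): a dict with "camera_matrix" (3x3 intrinsics, pixels), "world_to_cam" (4x4, takes a point from world to camera coordinates). Camera axes: x right, y down, z forward; pixel columns grow to the right and rows downward; lengths in m; the calibration is good to about 2 mm. A picture is of the moment at which its call begins: read the wrist's pose just before it. camera_info takes no time and is no camera call; for the wrist camera it gives the pose at the moment of the call.
- ctrl.sign_off(): hands the job in, once; it reports no verdict.
The state is a dict: "time": time; "qpos": joint angles; "dq": joint speeds; "joint_efforts": joint torques, N m; "eef_pos": TCP position; "tcp_rot": TCP orientation; "contact_force": force on the tool from outside, world axes, zero at the start; "wrist_torque": the same for the moment, N m; "opening": opening from 0.0 (shut) to 1.0 (fully open).
Only numpy, scipy, OpenCV 4.12 (cv2) and the standard library are available. Lean on these libraries where they do the work, as an engineer would, in place of code of your own. Each camera call takes 0.05 s, during which the arm holds its last target.

TASK

The lime balloon pump has been left standing in front of the tin and the black holder on the white top tier, in the way of both. Push it with the fingertips, gently and on the lower half of its body so that it slides upright and never tips, along the front of the tier to the end where the wooden ring stand is, until its foot is right up to the rim at that end. Do not grip, lift or carry it, leave the other things where they stand, and finish with the hand clear.

Things in the scene. Friction and masses are not known exactly. Their poses are not given: they have to be found in the camera images.
- tier: fixed white plastic unit of two stacked tiers, 260 mm deep (x) by 500 mm wide (y), a post in each corner. Origin on the work surface under its middle; z up, x to the back (away from the robot), y left. Flat upper deck, where the loose things stand, 130 mm above the origin, with a rim 10 mm high and 5 mm thick all round: inner faces 125 mm from the origin at front and back, 245 mm at the sides
- pump: lime balloon pump standing on its end cap in the front half of the upper deck, 203 mm tall, about 200 g. Origin: centre of its underside. Foot 56 mm diameter, 12 high; sleeve 48 diameter to 95 mm; white tube 34 to 154 mm; cap 40; nozzle. Friction on the deck 0.5 to 0.65: it slides if pushed lower than about 40 mm above the deck and topples if pushed much higher, or pushed on once it meets the rim
- tin: round aluminium tin with closed flip-top lid, 68 mm diameter, 75 mm tall, left or right of the middle of the back row. Origin: centre of its underside
- holder: black ceramic holder, open cup 68 mm diameter, 80 mm tall, with three thin candles in it reaching 98 mm, beside the tin in the back row. Origin: centre of its underside
- votive: frosted glass votive with a white candle, 66 mm diameter at the rim, 66 mm tall, at one end of the back row (left or right). Origin: centre of its underside
- ring_stand: wooden ring, 84 mm outer diameter, upright on a wooden foot 50 x 70 mm, 102 mm tall in all, at the other end of the back row. Origin: centre of its underside

How it is judged:
By the outcome, as a careful person would: the job done as asked, in the order asked, and still so for the second after the job is handed in, with the robot touching nothing.
It also fails if it takes over 51 s, if anything falls off the work surface, if the arm or the gripper's body presses on something with over 40 N, if the wrist force passes 120 N, or if a joint passes its speed limit or range.

## Working session

There is one attempt and no reset: what is moved stays moved. The work goes in short steps, Python scripts to look and compute and a tool call to move; the robot and the scene stay as the last step left them, time stands still between calls to the robot, and variables do not carry over. Pictures are saved under pics/ and viewed, and the job is handed in when it is done.

Besides the shell and the picture viewer there is one more tool, called after "Call:" as name(argument=value, ...), one argument or row to a line, values as JSON. servo_tool: Moves the arm, as the interface text tells. Its arguments: {"type":"object","properties":{"increments":{"type":"string"},"grip_force":{"type":"number"}},"required":["increments"]}

```bash
mkdir -p pics; python3 - <<'E'
from plant import ctrl
import cv2,numpy as np
s=ctrl.get_state();print(s)
for n in("scene","top"):
    p,d=ctrl.read_camera(n);i=ctrl.camera_info(n);cv2.imwrite(f"pics/{n}0.png",p[:,:,::-1]);np.savez(f"{n}0.npz",p=p,d=d,K=i["camera_matrix"],T=i["world_to_cam"])
    print(n,i)
E
```

```text
{'time': 0.0, 'qpos': array([ 9.83996308e-01,  2.87229197e-01,  1.57817423e+00,  5.92596338e-06,
        1.27859032e+00, -1.49992150e-01]), 'dq': array([-0.00017889, -0.00060557, -0.00128732, -0.00088753,  0.00148857,
       -0.00218454]), 'joint_efforts': array([-1.71720940e-04, -4.05977619e+01, -2.92630237e+01, -6.41559927e-05,
        5.81781613e-03,  1.03426319e-05]), 'eef_pos': array([0.28517788, 0.61111474, 0.24390627]), 'tcp_rot': array([ 2.16672430e-01,  9.76243626e-01, -1.11897735e-03, -4.34986975e-04]), 'contact_force': array([-0.01675854, -0.22321567, -0.29780505]), 'wrist_torque': array([ 0.00844535, -0.02070276, -0.01299809]), 'opening': 0.9994865391376009}
scene {'camera_matrix': array([[428.1018153 ,   0.        , 319.99904144],
       [  0.        , 428.1018153 , 202.35264364],
       [  0.        ,   0.        ,   1.        ]]), 'world_to_cam': array([[ 0.37825463,  0.92550689, -0.01898524, -0.26926891],
       [ 0.60949885, -0.26443354, -0.74738615, -0.28297707],
       [-0.69673136,  0.27113079, -0.66411859,  1.41112405],
       [ 0.        ,  0.        ,  0.        ,  1.        ]])}
top {'camera_matrix': array([[364.71702322,   0.        , 315.01013278],
       [  0.        , 364.71702322, 196.36952911],
       [  0.        ,   0.        ,   1.        ]]), 'world_to_cam': array([[-0.02093771, -0.99930905, -0.03070899,  0.06899574],
       [-0.99232582,  0.02451578, -0.12119589,  0.62245595],
       [ 0.12186501,  0.02793576, -0.99215347,  0.72387789],
       [ 0.        ,  0.        ,  0.        ,  1.        ]])}
```

View pics/scene0.png

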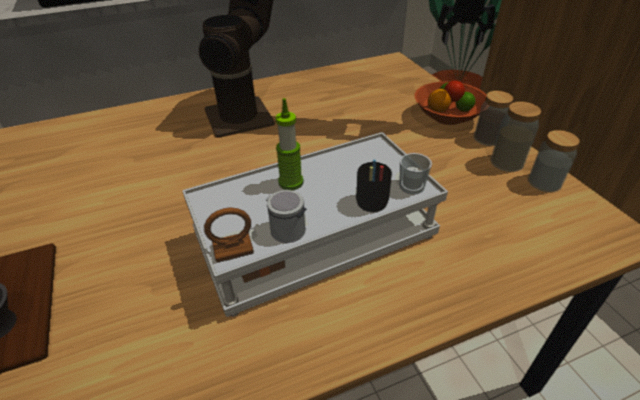

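View pics/top0.png

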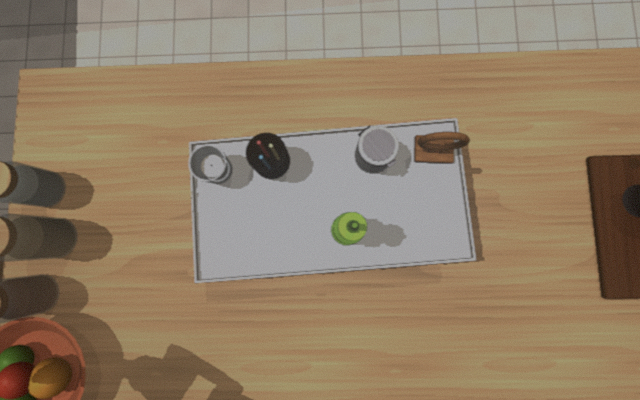

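The scene view shows the pump around (290,165), with the ring stand at (230,235). In the top view the pump is around (350,228), the ring stand is at the right end (-y) around (437,148), and the tier corners are near (192,143), (457,122), (473,260) and (197,280). Next I'll measure these.

```bash
cat > h.py <<'E'
import numpy as np,cv2
def pts(f):
    z=np.load(f);d=z["d"];K=z["K"];T=z["T"];v,u=np.mgrid[:400,:640]
    c=np.stack([(u-K[0,2])/K[0,0]*d,(v-K[1,2])/K[1,1]*d,d],-1)
    w=(c-T[:3,3])@T[:3,:3]
    w[d<=0]=np.nan
    return w,z["p"]
def fitc(P):
    A=np.c_[2*P,np.ones(len(P))];s=np.linalg.lstsq(A,(P**2).sum(1),rcond=None)[0];return s[:2],np.sqrt(s[2]+s[:2]@s[:2])
E
python3 - <<'E'
from h import *
for n in("top","scene"):
    w,p=pts(n+"0.npz")
    hsv=cv2.cvtColor(p,cv2.COLOR_RGB2HSV)
    white=(hsv[...,1]<50)&(hsv[...,2]>90)
    m=white&(w[...,2]>.12)&(w[...,2]<.148)&(w[...,0]<.9)&(w[...,0]>.3)&(abs(w[...,1])<.5)
    k,l,st,_=cv2.connectedComponentsWithStats(m.astype(np.uint8));m=l==1+np.argmax(st[1:,4])
    P=w[m];print(n,len(P),"deck z",np.median(P[:,2]))
    r=cv2.minAreaRect((P[:,:2]*1000).astype(np.float32));print(r, cv2.boxPoints(r))
    lime=(hsv[...,0]>25)&(hsv[...,0]<60)&(hsv[...,1]>120)&(w[...,2]>.13)&(w[...,2]<.4)&(w[...,0]>.35)&(w[...,0]<.7)&(abs(w[...,1])<.35)
    Q=w[lime];print("lime",len(Q),Q[:,2].min(),Q[:,2].max(),Q.mean(0))
    for a,b in((.13,.143),(.15,.22),(.295,.315),(.315,.35)):
        s=Q[(Q[:,2]>a)&(Q[:,2]<b)]
        if len(s)>8: print(a,len(s),s.mean(0),s.min(0),s.max(0),fitc(s[:,:2]))
    # other things
    o=(w[...,2]>.16)&(w[...,2]<.26)&~lime&(abs(w[...,1])<.4)&(w[...,0]>.4)&(w[...,0]<.85)
    k,l,st,_=cv2.connectedComponentsWithStats(o.astype(np.uint8))
    for i in range(1,k):
        if st[i,4]>60:
            s=w[l==i];print("obj",st[i],s.min(0).round(3),s.max(0).round(3),np.median(s,0).round(3))
E
```

```text
top 32405 deck z 0.13051157788390347
((606.661376953125, 29.031906127929688), (260.7044982910156, 500.4145812988281), 3.520815849304199) [[ 461.18964  270.76187]
 [ 491.92072 -228.70822]
 [ 752.1331  -212.69806]
 [ 721.40204  286.77203]]
lime 678 0.14054825223480144 0.33520865938966915 [0.54821628 0.00240869 0.27490698]
0.13 17 [0.54260716 0.01643291 0.14188599] [0.52658947 0.002161   0.14054825] [0.5641813  0.02124993 0.14295901] (array([ 0.55083063, -0.00328576]), np.float64(0.02502964320400669))
0.295 423 [ 0.54990063 -0.00166792  0.2965818 ] [ 0.53130573 -0.01990715  0.29500858] [0.56827523 0.01578334 0.30517837] (array([ 0.55005513, -0.00226637]), np.float64(0.01479650632018373))
0.315 19 [ 0.55043641 -0.00243519  0.3331996 ] [ 0.54760448 -0.00457307  0.33098041] [5.52710818e-01 3.81447857e-04 3.35208659e-01] (array([ 0.55043676, -0.002421  ]), np.float64(0.0021827147647326575))
obj [ 356  126   43   45 1530] [ 0.651 -0.089  0.16 ] [ 0.722 -0.023  0.21 ] [ 0.682 -0.054  0.206]
obj [246 133  44  45 898] [0.644 0.096 0.16 ] [0.711 0.163 0.229] [0.685 0.133 0.199]
obj [418 132  53 
[... 1010 characters left out ...]
-0.00214735]), np.float64(0.011562598249280322))
0.315 38 [ 0.55370311 -0.00189838  0.32393253] [ 0.54680861 -0.00550532  0.31518133] [0.55791648 0.00183374 0.33289977] (array([ 0.55281687, -0.00200417]), np.float64(0.0030712113515958214))
obj [278 133  18  17 225] [ 0.549 -0.019  0.226] [0.57  0.013 0.26 ] [ 0.565 -0.007  0.245]
obj [399 153  33  32 844] [0.635 0.199 0.16 ] [0.701 0.266 0.198] [0.667 0.233 0.181]
obj [ 356  160   36   43 1237] [0.646 0.096 0.16 ] [0.715 0.164 0.229] [0.692 0.126 0.193]
obj [ 265  190   41   42 1326] [ 0.65 -0.09  0.16] [ 0.723 -0.023  0.209] [ 0.705 -0.06   0.203]
obj [203 207  48  37 680] [ 0.688 -0.207  0.16 ] [ 0.704 -0.125  0.232] [ 0.697 -0.167  0.204]
```

```bash
cat >> h.py <<'E'
from scipy.spatial.transform import Rotation as Ro
TH=np.deg2rad(3.55);O=np.array([.607,.0293,.130])
ex=np.array([np.cos(TH),np.sin(TH),0]);ey=np.array([-np.sin(TH),np.cos(TH),0]);ez=np.array([0,0,1.])
def T2W(x,y,z): return O+x*ex+y*ey+z*ez
def W2T(p): d=np.asarray(p)-O; return np.array([d@ex,d@ey,d[2]])
def Rt(phi=.61):
    B=np.c_[ey,ex,-ez]; return B@Ro.from_euler('y',-phi).as_matrix()
CT=np.array([-.011,0,.014])
def tcp_for(C,phi=.61): return C-Rt(phi)@CT
def rel(s,p,R):
    R0=Ro.from_quat(s["tcp_rot"]).as_matrix()
    print("t %.2f turn"%s["time"],Ro.from_matrix(R0.T@R).as_rotvec().round(3),"shift cm",(R0.T@(p-s["eef_pos"])*100).round(2))
def tip(s): return W2T(s["eef_pos"]+Ro.from_quat(s["tcp_rot"]).as_matrix()@CT)
E
python3 - <<'E'
from h import *
from plant import ctrl
s=ctrl.get_state()
print("pump tier",W2T([.551,-.0023,.13]),"tin",W2T([.687,-.056,0]),"ring",W2T([.694,-.166,0]))
px,py=W2T([.551,-.0023,.13])[:2]
for h in(.12,):
    p=tcp_for(T2W(px,py+.08,h));print(p);rel(s,p,Rt())
E
```

```text
pump tier [-0.0578492  -0.02807187  0.        ] tin [ 0.07456475 -0.09008989 -0.13      ] ring [ 0.07474017 -0.20031225 -0.13      ]
[0.54499156 0.09455007 0.25517353]
t 0.10 turn [ 0.324 -0.549  1.038] shift cm [-45.39 -35.82  -1.05]
```

Call:
servo_tool(
  increments="0 0 0 -1 -1 -3 8; 0.02 -0.04 0.08 -4 -3 -5 7; 0.05 -0.1 0.18 -7 -5.5 -6 6; 0.09 -0.15 0.28 -10 -8 -6 5; 0.12 -0.2 0.38 -13 -10.3 -6 4; 0.15 -0.26 0.48 -16 -12.6 -6 3; 0.18 -0.31 0.58 -19 -15 -6 3; 0.21 -0.36 0.68 -22 -17.4 -6 3; 0.24 -0.41 0.77 -25 -19.7 -6 3; 0.27 -0.46 0.86 -28 -22 -6 3",
)

```text
time: 0.93
eef_pos: [0.4463, 0.2922, 0.305]
tcp_rot: [0.593, 0.763, -0.175, 0.188]
contact_force: [0.7, -0.1, -0.9]
opening: 0.35
```

```bash
python3 - <<'E'
from h import *
from plant import ctrl
s=ctrl.get_state();print(s["qpos"].round(3),s["eef_pos"],s["opening"],tip(s))
rel(s,tcp_for(T2W(-.058,.052,.12)),Rt())
E
```

```text
[ 0.589  0.081  1.76  -0.468  1.538  0.412] [0.44634271 0.29216643 0.30502537] 0.3499636604821269 [-0.14147801  0.25602651  0.16830813]
t 0.93 turn [ 0.057 -0.088  0.172] shift cm [-16.35   5.13  14.79]
```

Call:
servo_tool(
  increments="0.01 -0.02 0.03 -2.3 0.7 2.1 3; 0.02 -0.03 0.06 -4.7 1.5 4.2 3; 0.03 -0.05 0.09 -7 2.2 6.3 3; 0.04 -0.06 0.12 -9.3 2.9 8.4 3; 0.05 -0.08 0.15 -11.7 3.6 10.5 3; 0.057 -0.088 0.172 -14 4.4 12.6 3; 0.057 -0.088 0.172 -15.5 4.9 14 3; 0.057 -0.088 0.172 -16.3 5.1 14.8 3; 0.057 -0.088 0.172 -16.3 5.1 14.8 3",
)

```text
time: 1.68
eef_pos: [0.5448, 0.0952, 0.2532]
tcp_rot: [0.653, 0.696, -0.206, 0.217]
contact_force: [0.1, 0.2, 0.6]
opening: 0.353
```

```bash
python3 - <<'E'
from h import *
from plant import ctrl
s=ctrl.get_state();print(s["qpos"].round(3),s["eef_pos"],s["opening"],tip(s))
rel(s,tcp_for(T2W(-.058,.03,.022)),Rt())
ims=[]
for n in("scene","wrist","top"):
    i=ctrl.camera_info(n);p,d=ctrl.read_camera(n);cv2.imwrite(f"pics/{n}1.png",p[:,:,::-1]);np.savez(f"{n}1.npz",p=p,d=d,K=i["camera_matrix"],T=i["world_to_cam"])
    ims.append(p[:,:,::-1])
cv2.imwrite("pics/m1.png",np.vstack([np.hstack([cv2.resize(ims[0][60:310,120:520],(400,250)),cv2.resize(ims[1],(400,250))]),np.hstack([cv2.resize(ims[2][60:310,120:520],(400,250)),np.zeros((250,400,3),np.uint8)])]))
E
```

```text
[ 0.23   0.118  1.837 -0.614  1.352  0.354] [0.54481516 0.09522254 0.25316965] 0.3533359860011939 [-0.05798194  0.05262287  0.11795467]
t 1.68 turn [-0.002 -0.002  0.003] shift cm [3.62 0.03 9.17]
```

View pics/m1.png

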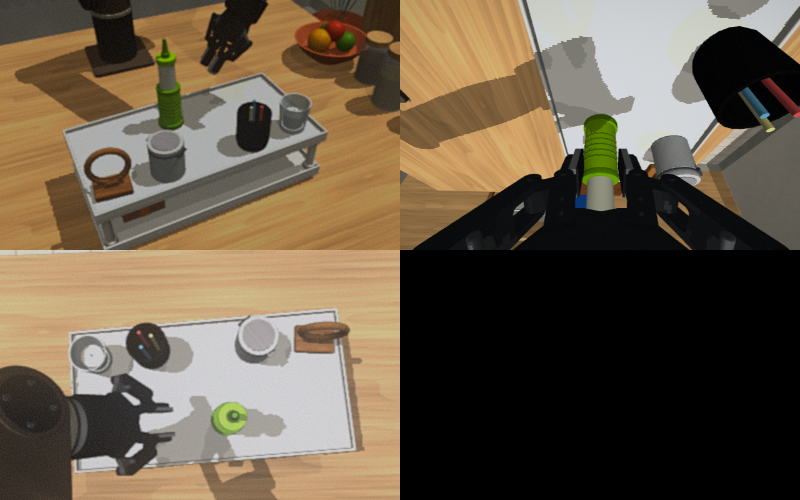

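The scene view shows the hand to the left (+y) of the pump, which is at crop (170,95), and nothing has been disturbed. In the top view the jaws straddle the pump's line. Next I'll check from depth where the fingertips really are.

```bash
python3 - <<'E'
from h import *
for n in("top","scene"):
    w,p=pts(n+"1.npz")
    t=(w-O)@np.c_[ex,ey,ez]
    m=(p.max(-1)<75)&(t[...,0]>-.14)&(t[...,0]<.02)&(t[...,1]>.0)&(t[...,1]<.25)&(t[...,2]>.03)&(t[...,2]<.3)
    s=t[m];print(n,len(s))
    if len(s):
        print("min y", s[np.argsort(s[:,1])[:8]].round(3).tolist()); print("min z",s[np.argsort(s[:,2])[:8]].round(3).tolist())
        f=s[s[:,1]<s[:,1].min()+.03];print("x range",np.sort(f[:,0]).round(3)[::6])
E
```

```text
top 5087
min y [[-0.074, 0.062, 0.131], [-0.08, 0.063, 0.125], [-0.082, 0.063, 0.126], [-0.083, 0.063, 0.126], [-0.031, 0.064, 0.127], [-0.034, 0.064, 0.128], [-0.042, 0.064, 0.133], [-0.033, 0.064, 0.126]]
min z [[-0.08, 0.063, 0.125], [-0.082, 0.063, 0.126], [-0.083, 0.063, 0.126], [-0.033, 0.064, 0.126], [-0.031, 0.064, 0.127], [-0.08, 0.064, 0.127], [-0.034, 0.064, 0.128], [-0.083, 0.064, 0.128]]
x range [-0.111 -0.107 -0.106 -0.105 -0.103 -0.102 -0.102 -0.101 -0.1   -0.099
 -0.098 -0.098 -0.097 -0.096 -0.095 -0.094 -0.094 -0.092 -0.091 -0.09
 -0.089 -0.088 -0.087 -0.086 -0.085 -0.085 -0.084 -0.084 -0.084 -0.083
 -0.083 -0.083 -0.082 -0.082 -0.082 -0.081 -0.081 -0.081 -0.08  -0.08
 -0.08  -0.08  -0.079 -0.079 -0.078 -0.078 -0.077 -0.077 -0.076 -0.076
 -0.075 -0.074 -0.074 -0.073 -0.072 -0.044 -0.043 -0.042 -0.042 -0.042
 -0.041 -0.041 -0.04  -0.039 -0.039 -0.038 -0.038 -0.037 -0.037 -0.036
 -0.035 -0.035 -0.035 -0.034 -0.034 -0.034 -0.033 -0.033 -0.033 -0.032
 -0.032 -0.031 -0.031 -0.031 -0.029 -0.029 -0.027 -0.026 -0.025 -0.023
 -0.023 -0.021 -0.02  -0.02  -0.019 -0.018 -0.017 -
[... 346 characters left out ...]
11], [-0.036, 0.069, 0.111], [-0.072, 0.066, 0.111], [-0.073, 0.073, 0.111], [-0.035, 0.066, 0.112], [-0.036, 0.064, 0.113]]
x range [-0.102 -0.098 -0.094 -0.092 -0.082 -0.08  -0.078 -0.077 -0.076 -0.076
 -0.075 -0.075 -0.074 -0.074 -0.074 -0.074 -0.074 -0.074 -0.073 -0.073
 -0.073 -0.073 -0.073 -0.073 -0.072 -0.072 -0.072 -0.072 -0.072 -0.072
 -0.072 -0.072 -0.071 -0.071 -0.071 -0.071 -0.07  -0.069 -0.04  -0.039
 -0.038 -0.037 -0.037 -0.036 -0.036 -0.036 -0.036 -0.036 -0.035 -0.035
 -0.035 -0.034 -0.034 -0.033 -0.032 -0.032 -0.031 -0.031 -0.031 -0.03
 -0.03  -0.03  -0.03  -0.03  -0.029 -0.029 -0.029 -0.029 -0.029 -0.028
 -0.028 -0.028 -0.027 -0.027 -0.025 -0.019 -0.016 -0.014 -0.012 -0.009]
```

Call:
servo_tool(
  increments="0 0 0 0.5 0 1.2 3; 0 0 0 1 0 2.5 3; 0 0 0 1.6 0 4 3; 0 0 0 2.2 0 5.5 3; 0 0 0 2.8 0 7 3; 0 0 0 3.3 0 8.2 3; 0 0 0 3.6 0 9 3; 0 0 0 3.9 0.03 9.5 3; 0 0 0 3.9 0.03 9.58 3; 0 0 0 3.9 0.03 9.58 3",
)

```text
time: 2.67
eef_pos: [0.5467, 0.0746, 0.1536]
tcp_rot: [0.652, 0.697, -0.205, 0.218]
contact_force: [-0.2, -0.4, 0.1]
opening: 0.35
```

```bash
cat > look.py <<'E'
import sys
from h import *
from plant import ctrl
k=sys.argv[1]
s=ctrl.get_state();print(s["time"],s["qpos"].round(3),s["contact_force"].round(2),"tip",tip(s).round(4))
for n in("scene","top","wrist"):
    i=ctrl.camera_info(n);p,d=ctrl.read_camera(n);cv2.imwrite(f"pics/{n}{k}.png",p[:,:,::-1]);np.savez(f"{n}{k}.npz",p=p,d=d,K=i["camera_matrix"],T=i["world_to_cam"])
    w,_=pts(f"{n}{k}.npz");t=(w-O)@np.c_[ex,ey,ez]
    hsv=cv2.cvtColor(p,cv2.COLOR_RGB2HSV)
    g=(hsv[...,0]>25)&(hsv[...,0]<60)&(hsv[...,1]>120)&(abs(t[...,0])<.13)&(abs(t[...,1])<.26)&(t[...,2]>0.003)
    for a,b in((.002,.012),(.02,.09),(.155,.172),(.185,.21)):
        q=t[g&(t[...,2]>a)&(t[...,2]<b)]
        if len(q)>5: print(n,a,len(q),"mean",q.mean(0).round(4),"x",q[:,0].min().round(4),q[:,0].max().round(4),"y",q[:,1].min().round(4),q[:,1].max().round(4))
E
python3 look.py 2; python3 -c "
import cv2,numpy as np
cv2.imwrite('pics/m2.png',np.hstack([cv2.resize(cv2.imread('pics/scene2.png')[80:280,160:480],(480,300)),cv2.resize(cv2.imread('pics/wrist2.png'),(320,200),dst=None)[0:200] if 0 else cv2.copyMakeBorder(cv2.resize(cv2.imread('pics/wrist2.png'),(320,200)),0,100,0,0,0)]))"
```

```text
2.6667 [ 0.194  0.221  1.919 -0.658  1.181  0.441] [-0.17 -0.45  0.11] tip [-0.0573  0.0319  0.0183]
scene 0.002 99 mean [-0.0394 -0.0321  0.0091] x -0.127 -0.0296 y -0.0551 0.0261
scene 0.02 576 mean [-0.0394 -0.0328  0.0561] x -0.0929 0.0773 y -0.0521 0.126
scene 0.155 215 mean [-0.0492 -0.0298  0.1637] x -0.0729 -0.0299 y -0.0474 0.1126
scene 0.185 38 mean [-0.0536 -0.0158  0.195 ] x -0.0625 -0.0232 y -0.0313 0.2098
top 0.002 10 mean [-0.0666 -0.0089  0.0111] x -0.0818 -0.0467 y -0.0204 -0.0028
top 0.02 9 mean [-0.0696 -0.0087  0.0552] x -0.0795 -0.0564 y -0.0162 -0.0044
top 0.155 473 mean [-0.059  -0.0269  0.1663] x -0.0778 -0.0403 y -0.0458 -0.0097
top 0.185 20 mean [-0.0584 -0.0282  0.203 ] x -0.0613 -0.0561 y -0.0316 -0.0251
wrist 0.002 992 mean [-0.0421  0.0108  0.0082] x -0.0762 0.0566 y -0.0327 0.1206
wrist 0.02 3142 mean [-0.0371  0.0156  0.0334] x -0.0823 0.0541 y -0.024 0.1153
```

View pics/m2.png

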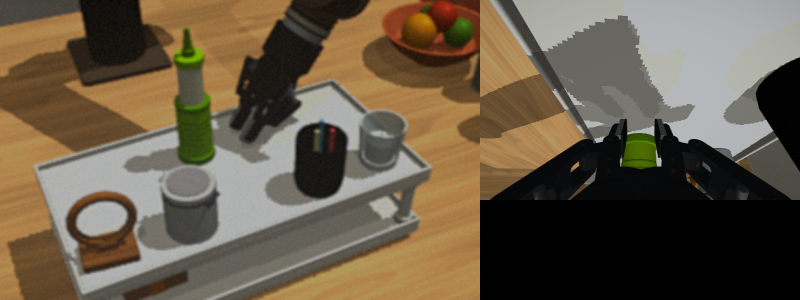

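The scene view shows the fingertips low on the deck and clear of the pump, just short of its sleeve. The wrist view shows the sleeve centred between the fingers, so I'll start the approach.

Call:
servo_tool(
  increments="0 0 0 -0.41 -0.05 0.29 3; 0 0 0 -0.9 -0.1 0.63 3; 0 0 0 -1.39 -0.1 0.97 3; 0 0 0 -1.8 -0.1 1.26 3; 0 0 0 -2.21 -0.1 1.55 3; 0 0 0 -2.54 -0.1 1.78 3; 0 0 0 -2.79 -0.1 1.95 3; 0 0 0 -2.95 -0.1 2.07 3; 0 0 0 -3.11 -0.1 2.18 3; 0 0 0 -3.11 -0.1 2.18 3",
)

```text
time: 3.65
eef_pos: [0.5482, 0.0362, 0.1535]
tcp_rot: [0.652, 0.697, -0.205, 0.218]
contact_force: [0.6, 0.2, 0.3]
opening: 0.351
```

Call:
servo_tool(
  increments="0 0 0 -0.08 0 0.06 3; 0 0 0 -0.16 0 0.11 3; 0 0 0 -0.25 0 0.17 3; 0 0 0 -0.33 0 0.23 3; 0 0 0 -0.41 0 0.29 3; 0 0 0 -0.49 0 0.34 3; 0 0 0 -0.57 0 0.4 3; 0 0 0 -0.66 0 0.46 3; 0 0 0 -0.74 0 0.52 3; 0 0 0 -0.82 0 0.57 3",
)

```text
time: 4.48
eef_pos: [0.5488, 0.0265, 0.1534]
tcp_rot: [0.652, 0.697, -0.205, 0.218]
contact_force: [-0.8, 2.4, 0.0]
opening: 0.353
```

```bash
python3 look.py 3
```

```text
4.4833 [ 0.109  0.193  1.952 -0.681  1.132  0.383] [-0.83  2.44  0.02] tip [-0.0582 -0.0162  0.0182]
scene 0.002 86 mean [-0.0362 -0.0358  0.0092] x -0.072 0.1102 y -0.0599 0.0856
scene 0.02 603 mean [-0.0405 -0.0366  0.0553] x -0.1053 -0.0305 y -0.0576 0.0345
scene 0.155 216 mean [-0.0488 -0.0354  0.164 ] x -0.0742 -0.0292 y -0.0526 0.0737
scene 0.185 40 mean [-0.0532 -0.0243  0.1941] x -0.0597 -0.0288 y -0.0373 0.1721
top 0.02 10 mean [-0.0665 -0.0131  0.0596] x -0.0765 -0.0472 y -0.0185 -0.0094
top 0.155 482 mean [-0.0583 -0.032   0.1662] x -0.0769 -0.0392 y -0.0514 -0.0141
top 0.185 28 mean [-0.0574 -0.0333  0.2027] x -0.0605 -0.0539 y -0.0367 -0.0303
wrist 0.002 949 mean [-0.0575 -0.0064  0.0083] x -0.0731 -0.0415 y -0.0139 0.0042
wrist 0.02 4499 mean [-0.0575 -0.0097  0.0387] x -0.0784 -0.0 y -0.0215 0.0587
```

View pics/scene3.png

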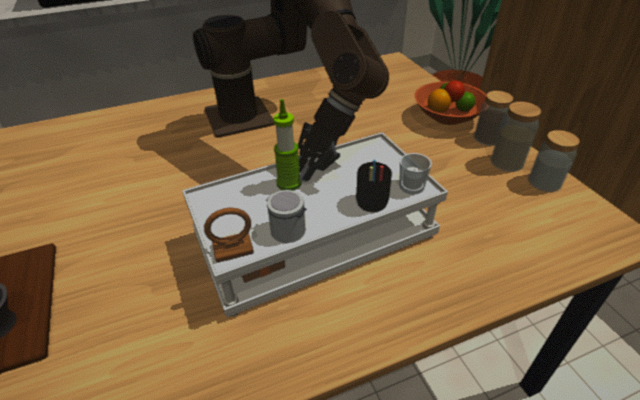

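The scene view shows the pump upright with both fingertips on its lower sleeve. It has slid about 5 mm under roughly 2.4 N, so I'll continue.

Call:
servo_tool(
  increments="0 0 0 -0.16 0 0.11 3; 0 0 0 -0.41 0 0.29 3; 0 0 0 -0.74 0 0.52 3; 0 0 0 -1.07 0 0.75 3; 0 0 0 -1.39 0 0.97 3; 0 0 0 -1.72 0 1.2 3; 0 0 0 -2.05 0 1.43 3; 0 0 0 -2.38 0 1.66 3; 0 0 0 -2.62 0 1.83 3; 0 0 0 -2.79 0 1.95 3",
)

```text
time: 5.47
eef_pos: [0.5511, -0.0079, 0.1534]
tcp_rot: [0.652, 0.697, -0.205, 0.218]
contact_force: [-0.7, 1.4, 0.9]
opening: 0.354
```

```bash
python3 look.py 4 | grep -v wrist
```

```text
5.4667 [ 0.046  0.18   1.968 -0.696  1.097  0.34 ] [-0.66  1.43  0.94] tip [-0.0581 -0.0507  0.0182]
scene 0.002 56 mean [-0.0402 -0.077   0.01  ] x -0.062 -0.0313 y -0.0936 -0.0469
scene 0.02 609 mean [-0.0395 -0.0707  0.0554] x -0.1033 0.083 y -0.0916 0.1258
scene 0.155 231 mean [-0.0488 -0.0695  0.1638] x -0.0771 -0.0355 y -0.087 0.022
scene 0.185 56 mean [-0.0535 -0.0594  0.1943] x -0.0596 -0.0262 y -0.0725 0.1227
top 0.02 35 mean [-0.0611 -0.0484  0.0654] x -0.0798 -0.0373 y -0.0582 -0.044
top 0.155 486 mean [-0.0579 -0.0662  0.1662] x -0.0769 -0.0395 y -0.0855 -0.0486
top 0.185 26 mean [-0.0575 -0.0679  0.203 ] x -0.0608 -0.0544 y -0.0707 -0.0649
```

Call:
servo_tool(
  increments="0 0 0 -0.25 0 0.17 3; 0 0 0 -0.57 0 0.4 3; 0 0 0 -0.9 0 0.63 3; 0 0 0 -1.23 0 0.86 3; 0 0 0 -1.56 0 1.09 3; 0 0 0 -1.89 0 1.32 3; 0 0 0 -2.21 0 1.55 3; 0 0 0 -2.54 0 1.78 3; 0 0 0 -2.87 0 2.01 3; 0 0 0 -3.12 0 2.18 3",
)

```text
time: 6.45
eef_pos: [0.5536, -0.0459, 0.1533]
tcp_rot: [0.652, 0.697, -0.205, 0.218]
contact_force: [0.1, 1.9, 0.6]
opening: 0.35
```

Call:
servo_tool(
  increments="0 0 0 -0.25 0 0.17 3; 0 0 0 -0.57 0 0.4 3; 0 0 0 -0.9 0 0.63 3; 0 0 0 -1.23 0 0.86 3; 0 0 0 -1.56 0 1.09 3; 0 0 0 -1.89 0 1.32 3; 0 0 0 -2.21 0 1.55 3; 0 0 0 -2.54 0 1.78 3; 0 0 0 -2.87 0 2.01 3; 0 0 0 -3.12 0 2.18 3",
)

```text
time: 7.28
eef_pos: [0.5561, -0.0839, 0.1532]
tcp_rot: [0.652, 0.697, -0.205, 0.218]
contact_force: [0.1, 1.8, 1.5]
opening: 0.355
```

```bash
python3 look.py 5 | grep -v wrist
```

```text
7.2833 [-0.093  0.165  1.985 -0.723  1.019  0.241] [0.07 1.84 1.54] tip [-0.0577 -0.1268  0.018 ]
scene 0.002 92 mean [-0.0363 -0.1467  0.0085] x -0.1253 -0.0272 y -0.1693 -0.1018
scene 0.02 638 mean [-0.0382 -0.145   0.0555] x -0.0861 0.0488 y -0.1672 0.0923
scene 0.155 245 mean [-0.0483 -0.1441  0.1639] x -0.0729 -0.0349 y -0.1628 0.029
scene 0.185 59 mean [-0.0509 -0.1259  0.1941] x -0.0573 -0.024 y -0.1485 0.0413
top 0.002 13 mean [-0.0556 -0.1242  0.0111] x -0.0808 -0.033 y -0.1394 -0.1187
top 0.02 84 mean [-0.0582 -0.1262  0.0652] x -0.0799 -0.0348 y -0.1369 -0.1204
top 0.155 476 mean [-0.0576 -0.1411  0.1662] x -0.0758 -0.0392 y -0.1618 -0.1251
top 0.185 30 mean [-0.0571 -0.1441  0.2017] x -0.0618 -0.0524 y -0.1477 -0.1402
```

View pics/scene5.png

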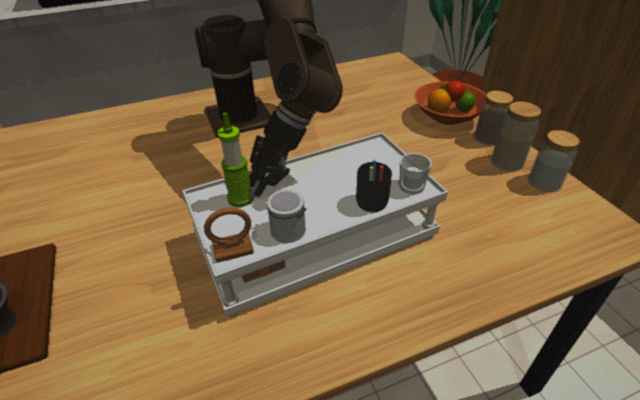

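The scene view shows the pump upright near (237,170) with the hand behind it, and the ring stand and tin haven't moved. About 73 mm of travel is left.

Call:
servo_tool(
  increments="0 0 0 -0.25 0 0.17 3; 0 0 0 -0.57 0 0.4 3; 0 0 0 -0.9 0 0.63 3; 0 0 0 -1.23 0 0.86 3; 0 0 0 -1.56 0 1.09 3; 0 0 0 -1.89 0 1.32 3; 0 0 0 -2.21 0 1.55 3; 0 0 0 -2.54 0 1.78 3; 0 0 0 -2.87 0 2.01 3; 0 0 0 -3.12 0 2.18 3",
)

```text
time: 8.27
eef_pos: [0.5586, -0.1219, 0.153]
tcp_rot: [0.652, 0.697, -0.205, 0.218]
contact_force: [-0.0, 1.0, 0.4]
opening: 0.351
```

Call:
servo_tool(
  increments="0 0 0 -0.25 0 0.17 3; 0 0 0 -0.49 0 0.34 3; 0 0 0 -0.74 0 0.52 3; 0 0 0 -0.98 0 0.69 3; 0 0 0 -1.23 0 0.86 3; 0 0 0 -1.43 0 1 3; 0 0 0 -1.6 0 1.12 3; 0 0 0 -1.72 0 1.2 3; 0 0 0 -1.8 0 1.26 3; 0 0 0 -1.8 0 1.26 3",
)

```text
time: 9.1
eef_pos: [0.5601, -0.1435, 0.153]
tcp_rot: [0.652, 0.697, -0.205, 0.218]
contact_force: [1.0, 0.4, 0.6]
opening: 0.351
```

```bash
python3 look.py 6 | grep -v wrist
python3 - <<'E'
from h import *
# rim end profile: heights along y_t near right end, x_t strip in front of/behind pump
for n in("top6","scene6","top0"):
    w,p=pts(n+".npz");t=(w-O)@np.c_[ex,ey,ez]
    m=(t[...,1]<-.225)&(t[...,1]>-.265)&(t[...,0]>-.11)&(t[...,0]<.03)&(t[...,2]>-.02)&(t[...,2]<.02)
    s=t[m]
    for a in np.arange(-.262,-.226,.003):
        q=s[(s[:,1]>=a)&(s[:,1]<a+.003)]
        if len(q): print(n,round(a,3),len(q),np.percentile(q[:,2],[10,50,90]).round(4))
a=cv2.imread("pics/scene6.png")[100:270,150:330];b=cv2.imread("pics/top6.png")[90:290,380:500]
cv2.imwrite("pics/m6.png",np.hstack([cv2.resize(a,(476,450),interpolation=2),cv2.resize(b,(270,450),interpolation=2)]))
E
```

```text
9.1 [-0.201  0.169  1.981 -0.738  0.958  0.16 ] [1.03 0.41 0.59] tip [-0.0575 -0.1866  0.0178]
scene 0.002 62 mean [-0.0399 -0.2098  0.0099] x -0.124 -0.0299 y -0.2287 -0.1684
scene 0.02 671 mean [-0.0379 -0.2033  0.0555] x -0.1081 0.0562 y -0.2266 0.1184
scene 0.155 264 mean [-0.0475 -0.203   0.1638] x -0.0753 -0.029 y -0.2223 -0.1025
scene 0.185 52 mean [-0.0533 -0.1997  0.1943] x -0.0593 -0.0261 y -0.2069 -0.0262
top 0.002 23 mean [-0.0569 -0.1874  0.0113] x -0.0814 -0.0312 y -0.2065 -0.177
top 0.02 199 mean [-0.0581 -0.1854  0.0642] x -0.0799 -0.034 y -0.1964 -0.179
top 0.155 526 mean [-0.0573 -0.1997  0.166 ] x -0.0762 -0.0374 y -0.2216 -0.1839
top 0.185 74 mean [-0.0569 -0.2016  0.1963] x -0.0625 -0.0519 y -0.2055 -0.1983
top6 -0.253 9 [0.0076 0.0091 0.0097]
top6 -0.25 78 [0.0088 0.0105 0.0116]
top6 -0.247 174 [-0.0004  0.0053  0.0104]
top6 -0.244 78 [-0.0014  0.0005  0.002 ]
top6 -0.241 73 [-0.0008  0.0005  0.0016]
top6 -0.238 79 [-0.0004  0.0008  0.002 ]
top6 -0.235 72 [-0.0012  0.0006  0.0021]
top6 -0.232 81 [-0.0008  0.0005  0.0017]
top6 -0.229 79 [-0.0009  0.0003  0.0016]
top6 -0.226 19 [-0.001   0.0003  0.0012]
scene6 -0.25 89 [-0.0065  0.0088  0.0102]
scene6 -0.247 58 [0.0064 0.0088 0.0102]
scene6 -0.244 71 [-0.0016 -0.0001  0.0011]
scene6 -0.241 70 [-0.0017 -0.0005  0.0008]
scene6 -0.238 58 [-0.0018 -0.0005  0.0006]
scene6 -0.235 46 [-0.0018 -0.0003  0.0007]
scene6 -0.232 47 [-0.0015 -0.      0.0096]
scene6 -0.229 40 [-0.0009  0.001   0.0118]
scene6 -0.226 12 [-0.0019 -0.      0.0129]
top0 -0.253 12 [0.0083 0.0093 0.0098]
top0 -0.25 125 [0.0088 0.0102 0.0114]
top0 -0.247 296 [-0.0004  0.0045  0.0104]
top0 -0.244 119 [-0.0009  0.0008  0.0021]
top0 -0.241 134 [-0.0008  0.0006  0.002 ]
top0 -0.238 124 [-0.0011  0.0004  0.0018]
top0 -0.235 134 [-0.001   0.0004  0.0018]
top0 -0.232 128 [-0.001   0.0004  0.002 ]
top0 -0.229 128 [-0.0008  0.0005  0.0019]
top0 -0.226 44 [-0.0011  0.0004  0.0019]
```

View pics/m6.png

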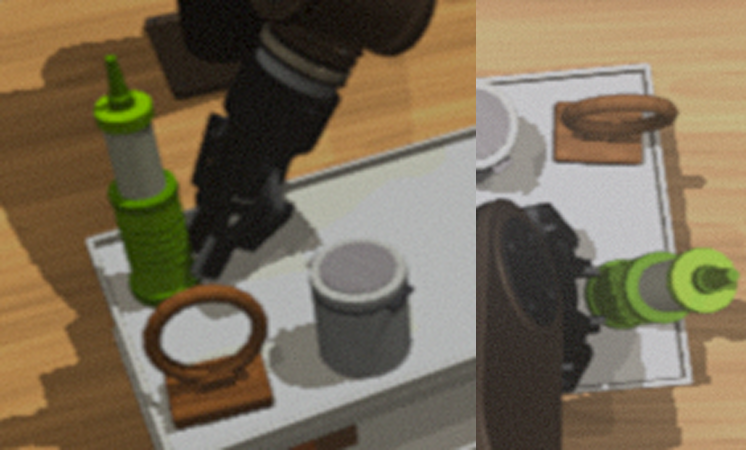

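The pump is still upright, with its foot about 13 mm from the rim. I'll go slower now: 10 mm, then fine steps watching force and the nozzle.

Call:
servo_tool(
  increments="0 0 0 -0.08 0 0.06 3; 0 0 0 -0.16 0 0.11 3; 0 0 0 -0.25 0 0.17 3; 0 0 0 -0.33 0 0.23 3; 0 0 0 -0.41 0 0.29 3; 0 0 0 -0.49 0 0.34 3; 0 0 0 -0.57 0 0.4 3; 0 0 0 -0.66 0 0.46 3; 0 0 0 -0.74 0 0.52 3; 0 0 0 -0.82 0 0.57 3",
)

```text
time: 10.08
eef_pos: [0.5607, -0.1534, 0.153]
tcp_rot: [0.652, 0.697, -0.205, 0.218]
contact_force: [-0.3, 1.1, -0.1]
opening: 0.351
```

```bash
cat > noz.py <<'E'
from h import *
from plant import ctrl
s=ctrl.get_state();tp=tip(s);print("tip",tp.round(4),"F",s["contact_force"].round(2))
import sys
for n in ("top","scene"):
    i=ctrl.camera_info(n);p,d=ctrl.read_camera(n);np.savez("n.npz",p=p,d=d,K=i["camera_matrix"],T=i["world_to_cam"])
    cv2.imwrite(f"pics/{n}_{sys.argv[1]}.png",p[:,:,::-1])
    w,_=pts("n.npz");t=(w-O)@np.c_[ex,ey,ez];hsv=cv2.cvtColor(p,cv2.COLOR_RGB2HSV)
    g=(hsv[...,0]>25)&(hsv[...,0]<60)&(hsv[...,1]>120)&(abs(t[...,0]+.055)<.05)&(abs(t[...,1]-tp[1]+.018)<.045)&(t[...,2]>0.003)
    for a,b in ((.002,.012),(.02,.09),(.16,.172),(.199,.21)):
        q=t[g&(t[...,2]>a)&(t[...,2]<b)]
        if len(q)>4: print(n,a,len(q),"y med %.4f min %.4f max %.4f mid %.4f x med %.4f"%(np.median(q[:,1]),q[:,1].min(),q[:,1].max(),(q[:,1].min()+q[:,1].max())/2,np.median(q[:,0])))
E
python3 noz.py 7
```

```text
tip [-0.0574 -0.1965  0.0178] F [-0.28  1.09 -0.07]
top 0.002 29 y med -0.1899 min -0.2117 max -0.1866 mid -0.1992 x med -0.0566
top 0.02 209 y med -0.1937 min -0.2099 max -0.1890 mid -0.1995 x med -0.0582
top 0.16 515 y med -0.2075 min -0.2306 max -0.1936 mid -0.2121 x med -0.0582
top 0.199 33 y med -0.2122 min -0.2164 max -0.2088 mid -0.2126 x med -0.0570
scene 0.002 85 y med -0.2234 min -0.2392 max -0.1921 mid -0.2156 x med -0.0349
scene 0.02 678 y med -0.2145 min -0.2370 max -0.1696 mid -0.2033 x med -0.0358
scene 0.16 223 y med -0.2142 min -0.2326 max -0.1942 mid -0.2134 x med -0.0484
scene 0.199 13 y med -0.2126 min -0.2157 max -0.2101 mid -0.2129 x med -0.0550
```

Call:
servo_tool(
  increments="0 0 0 -0.04 0 0.03 3; 0 0 0 -0.08 0 0.06 3; 0 0 0 -0.12 0 0.09 3; 0 0 0 -0.16 0 0.11 3; 0 0 0 -0.2 0 0.14 3; 0 0 0 -0.2 0 0.14 3",
)

```text
time: 10.68
eef_pos: [0.5609, -0.1558, 0.153]
tcp_rot: [0.652, 0.697, -0.205, 0.218]
contact_force: [-1.0, 2.1, 1.1]
opening: 0.35
```

```bash
python3 noz.py 8
```

```text
tip [-0.0574 -0.1989  0.0178] F [-0.95  2.05  1.13]
top 0.002 32 y med -0.1934 min -0.2181 max -0.1890 mid -0.2035 x med -0.0544
top 0.02 207 y med -0.1961 min -0.2124 max -0.1915 mid -0.2020 x med -0.0589
top 0.16 518 y med -0.2103 min -0.2331 max -0.1958 mid -0.2144 x med -0.0586
top 0.199 32 y med -0.2147 min -0.2192 max -0.2122 mid -0.2157 x med -0.0570
scene 0.002 80 y med -0.2241 min -0.2417 max -0.1884 mid -0.2151 x med -0.0349
scene 0.02 672 y med -0.2166 min -0.2388 max -0.1753 mid -0.2071 x med -0.0358
scene 0.16 211 y med -0.2169 min -0.2349 max -0.1961 mid -0.2155 x med -0.0487
scene 0.199 12 y med -0.2152 min -0.2176 max -0.2124 mid -0.2150 x med -0.0541
```

Call:
servo_tool(
  increments="0 0 0 -0.04 0 0.03 3; 0 0 0 -0.08 0 0.06 3; 0 0 0 -0.08 0 0.06 3; 0 0 0 -0.08 0 0.06 3",
)

```text
time: 11.12
eef_pos: [0.5609, -0.1568, 0.1529]
tcp_rot: [0.652, 0.697, -0.205, 0.218]
contact_force: [0.6, 2.2, 0.4]
opening: 0.354
```

```bash
python3 noz.py 9
```

```text
tip [-0.0574 -0.1999  0.0177] F [0.6  2.18 0.4 ]
top 0.002 28 y med -0.1939 min -0.2185 max -0.1898 mid -0.2041 x med -0.0588
top 0.02 218 y med -0.1976 min -0.2143 max -0.1924 mid -0.2034 x med -0.0601
top 0.16 522 y med -0.2111 min -0.2356 max -0.1974 mid -0.2165 x med -0.0579
top 0.199 31 y med -0.2153 min -0.2190 max -0.2132 mid -0.2161 x med -0.0571
scene 0.002 87 y med -0.2263 min -0.2428 max -0.1941 mid -0.2185 x med -0.0341
scene 0.02 672 y med -0.2178 min -0.2399 max -0.1776 mid -0.2088 x med -0.0358
scene 0.16 215 y med -0.2175 min -0.2354 max -0.1973 mid -0.2164 x med -0.0478
scene 0.199 14 y med -0.2164 min -0.2187 max -0.2133 mid -0.2160 x med -0.0539
```

Call:
servo_tool(
  increments="0 0 0 -0.04 0 0.03 3; 0 0 0 -0.04 0 0.03 3; 0 0 0 -0.04 0 0.03 3",
)

```text
time: 11.47
eef_pos: [0.561, -0.1571, 0.1529]
tcp_rot: [0.652, 0.697, -0.205, 0.218]
contact_force: [-0.3, 2.2, 0.3]
opening: 0.351
```

```bash
python3 noz.py 10
```

```text
tip [-0.0574 -0.2002  0.0177] F [-0.31  2.25  0.31]
top 0.002 30 y med -0.1938 min -0.2143 max -0.1902 mid -0.2022 x med -0.0607
top 0.02 219 y med -0.1973 min -0.2146 max -0.1930 mid -0.2038 x med -0.0598
top 0.16 522 y med -0.2114 min -0.2349 max -0.1968 mid -0.2159 x med -0.0581
top 0.199 30 y med -0.2161 min -0.2191 max -0.2137 mid -0.2164 x med -0.0571
scene 0.002 89 y med -0.2247 min -0.2428 max -0.1917 mid -0.2173 x med -0.0346
scene 0.02 679 y med -0.2180 min -0.2400 max -0.1769 mid -0.2084 x med -0.0359
scene 0.16 218 y med -0.2174 min -0.2358 max -0.1973 mid -0.2166 x med -0.0478
scene 0.199 13 y med -0.2166 min -0.2193 max -0.2133 mid -0.2163 x med -0.0537
```

Call:
servo_tool(
  increments="0 0 0 -0.04 0 0.03 3; 0 0 0 -0.04 0 0.03 3; 0 0 0 -0.04 0 0.03 3",
)

```text
time: 11.82
eef_pos: [0.5611, -0.1574, 0.1529]
tcp_rot: [0.652, 0.697, -0.205, 0.218]
contact_force: [-0.2, 3.6, 1.8]
opening: 0.352
```

```bash
python3 noz.py 11
```

```text
tip [-0.0574 -0.2005  0.0176] F [-0.19  3.58  1.82]
top 0.002 33 y med -0.1930 min -0.2179 max -0.1901 mid -0.2040 x med -0.0573
top 0.02 218 y med -0.1976 min -0.2152 max -0.1929 mid -0.2040 x med -0.0594
top 0.16 518 y med -0.2117 min -0.2346 max -0.1971 mid -0.2159 x med -0.0583
top 0.199 29 y med -0.2163 min -0.2203 max -0.2134 mid -0.2168 x med -0.0571
scene 0.002 82 y med -0.2268 min -0.2429 max -0.1945 mid -0.2187 x med -0.0350
scene 0.02 678 y med -0.2178 min -0.2400 max -0.1886 mid -0.2143 x med -0.0359
scene 0.16 223 y med -0.2174 min -0.2358 max -0.1972 mid -0.2165 x med -0.0486
scene 0.199 15 y med -0.2165 min -0.2195 max -0.2134 mid -0.2165 x med -0.0545
```

Call:
servo_tool(
  increments="0 0 0 -0.04 0 0.03 3; 0 0 0 -0.04 0 0.03 3; 0 0 0 -0.04 0 0.03 3",
)

```text
time: 12.17
eef_pos: [0.5611, -0.1576, 0.1528]
tcp_rot: [0.652, 0.697, -0.204, 0.218]
contact_force: [-0.7, 6.4, 1.7]
opening: 0.354
```

```bash
python3 noz.py 12; python3 - <<'E'
import cv2,numpy as np
a=cv2.imread("pics/scene_12.png")[100:270,150:330];b=cv2.imread("pics/top_12.png")[90:290,380:500]
cv2.imwrite("pics/m12.png",np.hstack([cv2.resize(a,(476,450),interpolation=2),cv2.resize(b,(270,450),interpolation=2)]))
E
```

```text
tip [-0.0573 -0.2008  0.0176] F [-0.66  6.45  1.73]
top 0.002 23 y med -0.1934 min -0.2172 max -0.1899 mid -0.2035 x med -0.0571
top 0.02 203 y med -0.1974 min -0.2157 max -0.1928 mid -0.2042 x med -0.0588
top 0.16 523 y med -0.2112 min -0.2345 max -0.1973 mid -0.2159 x med -0.0581
top 0.199 31 y med -0.2160 min -0.2202 max -0.2133 mid -0.2168 x med -0.0572
scene 0.002 92 y med -0.2247 min -0.2424 max -0.1919 mid -0.2172 x med -0.0339
scene 0.02 675 y med -0.2179 min -0.2400 max -0.1872 mid -0.2136 x med -0.0359
scene 0.16 224 y med -0.2178 min -0.2358 max -0.1972 mid -0.2165 x med -0.0483
scene 0.199 13 y med -0.2166 min -0.2193 max -0.2133 mid -0.2163 x med -0.0551
```

View pics/m12.png

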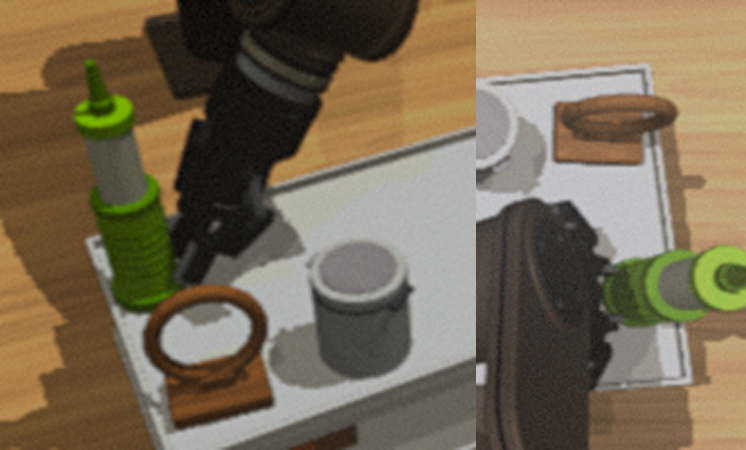

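The force rose to 6.4 N while the pump stopped moving, so its foot is against the rim and it is still upright. I'll back straight off, then lift.

Call:
servo_tool(
  increments="0 0 0 0.08 0 -0.06 3; 0 0 0 0.25 0 -0.17 3; 0 0 0 0.49 0 -0.34 3; 0 0 0 0.82 0 -0.57 3; 0 0 0 1.23 0 -0.86 3; 0 0 0 1.8 0 -1.26 3; 0 0 0 2.5 0 -1.72 3; 0 0 0 3.3 0 -2.29 3; 0 0 0 4.1 0 -2.87 3; 0 0 0 4.9 0 -3.44 3",
)

```text
time: 13.1
eef_pos: [0.557, -0.0972, 0.1532]
tcp_rot: [0.652, 0.697, -0.205, 0.218]
contact_force: [0.4, 0.2, -0.2]
opening: 0.352
```

Call:
servo_tool(
  increments="0 0 0 0 0 -1.5 3; 0 0 0 -0.5 0 -3.5 3; 0 0 0 -1 0 -5.5 3; 0 0 0 -1.5 0 -8 3; 0 0 0 -2 0 -11 3; 0 0 0 -2 0 -14 3; 0 0 0 -2 0 -17 3; 0 0 0 -2 0 -19 3; 0 0 0 -2 0 -20 3; 0 0 0 -2 0 -20 3",
)

```text
time: 13.93
eef_pos: [0.5516, 0.0007, 0.3314]
tcp_rot: [0.652, 0.697, -0.203, 0.22]
contact_force: [-0.1, -0.1, 0.1]
opening: 0.349
```

```bash
python3 look.py 13|grep -v wrist; python3 - <<'E'
from h import *
for n in("top13","scene13"):
    w,p=pts(n+".npz");t=(w-O)@np.c_[ex,ey,ez]
    o=(t[...,2]>.03)&(t[...,2]<.13)&(abs(t[...,1])<.26)&(abs(t[...,0])<.14)
    k,l,st,_=cv2.connectedComponentsWithStats(o.astype(np.uint8))
    for i in range(1,k):
        if st[i,4]>60: s=w[l==i];q=t[l==i];print(n,"obj",s.min(0).round(3),s.max(0).round(3),"tier y",q[:,1].min().round(4),q[:,1].max().round(4))
a=cv2.imread("pics/scene13.png")[70:320,150:470];b=cv2.imread("pics/top13.png")[90:290,180:500]
cv2.imwrite("pics/m13.png",np.hstack([cv2.resize(a,(400,312)),cv2.resize(b,(400,312))]))
E
```

```text
13.9333 [ 0.062 -0.003  1.819 -0.622  1.364  0.138] [-0.1  -0.14  0.11] tip [-0.0569 -0.0422  0.1962]
scene 0.002 101 mean [-0.0359 -0.2165  0.0091] x -0.0611 0.1113 y -0.2424 0.0992
scene 0.02 662 mean [-0.037  -0.2171  0.0559] x -0.0552 0.0802 y -0.2397 0.126
scene 0.155 271 mean [-0.0478 -0.2171  0.1636] x -0.0732 -0.0363 y -0.2357 -0.1971
scene 0.185 57 mean [-0.0535 -0.203   0.1946] x -0.0721 -0.0284 y -0.2202 -0.025
top 0.002 42 mean [-0.0565 -0.1995  0.0109] x -0.0821 -0.0317 y -0.2152 -0.1898
top 0.02 10 mean [-0.0476 -0.2037  0.0602] x -0.0776 -0.0344 y -0.2094 -0.1975
top 0.155 512 mean [-0.0573 -0.2131  0.1662] x -0.0761 -0.0375 y -0.2349 -0.1975
top 0.185 57 mean [-0.057  -0.2153  0.1974] x -0.0623 -0.0518 y -0.2198 -0.2117
top13 obj [ 0.65  -0.089  0.16 ] [ 0.723 -0.023  0.21 ] tier y -0.1239 -0.0571
top13 obj [0.645 0.096 0.16 ] [0.711 0.163 0.232] tier y 0.0618 0.129
top13 obj [ 0.685 -0.207  0.16 ] [ 0.701 -0.126  0.233] tier y -0.2415 -0.1602
top13 obj [0.654 0.203 0.16 ] [0.699 0.264 0.199] tier y 0.1686 0.23
top13 obj [ 0.539 -0.21   0.16 ] [ 0.588 -0.166  0.26 ] tier y -0.2352 -0.1919
scene13 obj [0.636 0.2   0.16 ] [0.701 0.265 0.198] tier y 0.1662 0.2313
scene13 obj [ 0.55  -0.215  0.16 ] [ 0.592 -0.166  0.26 ] tier y -0.2413 -0.1918
scene13 obj [0.647 0.096 0.16 ] [0.715 0.163 0.229] tier y 0.0615 0.1293
scene13 obj [ 0.651 -0.09   0.16 ] [ 0.725 -0.023  0.209] tier y -0.1238 -0.0575
scene13 obj [ 0.689 -0.207  0.16 ] [ 0.704 -0.125  0.233] tier y -0.2414 -0.1599
```

View pics/m13.png

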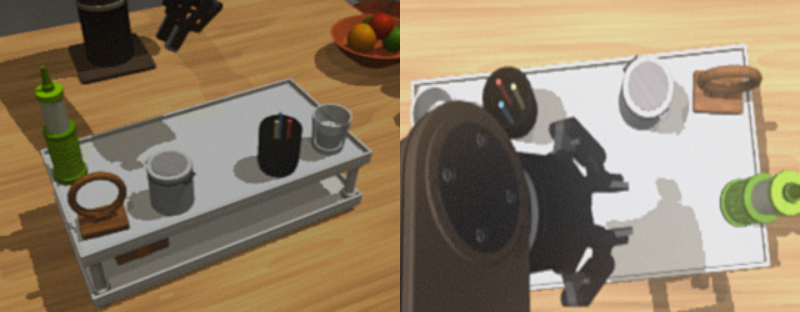

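Both views show the pump upright at the ring-stand end. The hand is clear and the other items are within about 1–2 mm of where they started.

```bash
python3 -c "
from plant import ctrl
print(ctrl.sign_off(), ctrl.get_state()['time'])"
```

```text
the job is handed in; nothing more can be done
the job is handed in; nothing more can be done
```

The lime pump now stands upright against the rim at the ring-stand end of the tier. I handed the job in at about 14 s of the 51 s allowed.

- **Push:** I tilted the hand back about 35° so its body stayed clear of the tube. With the jaws fixed 30 mm apart, both fingertips pushed the sleeve about 20 mm above the deck. The pump slid about 188 mm along the front, with no gripping or lifting.
- **At the rim:** I finished in steps of about 0.5 mm. I stopped when the force rose from about 2 N to 6.4 N and the pump no longer moved, then backed straight off and lifted clear.
- **Pump position:** Its centre is at tier y of about −0.2165 m, against −0.217 m for exact contact. Any gap is about 0.5 mm at most, which is finer than the roughly 2 mm camera calibration can confirm. The nozzle lines up with the foot within the noise.
- **Other checks:** The tin, holder and ring stand are within about 2 mm of their first readings, with no sign that they moved. So is the votive in the scene view. In the last top view the arm partly hid it, so its front edge read differently there.
- **Hand:** It ended about 18 cm from the pump with no contact force.

No check failed.

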